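Load the tall test panel into the sloped inspection holder

ROBOT

A 6-joint arm with a two-finger parallel gripper is mounted at the origin on the work surface; the furniture and walls round the work are solid. World frame = base frame: x ahead of the robot, y to its left, z up, the work surface at z = 0. Lengths are in m, angles in degrees, forces in N, time in s.
With the tool pointing down it reaches from about 0.225 to 0.725 m from the base axis. Payload 3.1 kg.
Tool frame: the origin (TCP) lies between the finger pads; the fingertips stand 8 mm ahead of it and the grasp point (between the pads) lies 11 mm behind it (manip.finger_overhang is the distance from the TCP to the fingertips, in m); z points along the fingers, y is the direction in which the jaws open and shut (so a half turn about z gives the same grasp; the last joint's range is limited). The gripper opens to 85 mm and grips with 20 to 120 N. Pads are 22 mm wide; open, the fingers measure 114 mm over their backs; the gripper's body (76 mm by 85 mm) begins 54 mm behind the grasp point. The pads swing forward as they close: fully open they stand 13 mm farther back than shut.
Start: joints at [-79.114, 2.75, 5.684, 92.934, 0, 82.678], TCP at [0.164, -0.499, 0.239] pointing down, gripper open.
Joint ranges: [-166.93, 166.93], [-56.73, 111.36], [-69.38, 81.34], [-121.58, 131.49], [-85.45, 84.26], [-180, 180]. Speed limits (degrees/s): [159.86, 159.86, 180, 180, 180, 180].

INTERFACE

Orientations are given as [roll, pitch, yaw] about the fixed x, y, z axes, in that order (R = Rz(yaw) Ry(pitch) Rx(roll)).
In Python, from plant import manip gives the robot as it stands.
- The arm moves only by the shell command python3 -m crank 'ROWS' [OPENING] [FORCE]. ROWS is JSON, a list of rows, each an object with "slide": the shift along the tool's x, y, z in units of 40 mm (1.0 is 40 mm), a list of three; "roll": the turn about the tool's z in rad. A call has 1 to 5 rows; each row is the pose to reach, as a shift and turn from the pose commanded when the call began, along the tool's axes at that moment; what a row does not reach only later rows make up. A row lasts 1/12 s, in which the tool goes at most 41.7 mm and 7.16 degrees, less where a joint would pass 70% of its speed; a pose out of reach is approached as far as the arm can. A call with a gripper value outside its range is refused whole. OPENING is the finger opening in mm, from 0 to 85.4, set as the call begins (- or left out, the last holds). The fingers move at their own pace and stop on an object; FORCE is the grip in N (left out, the last holds). Time passes only in rows, so rows that repeat a pose let the fingers close. It gives the time, the measured TCP pose, the force and the opening at its end, in the units of the state.
- manip.observe(): the state, without advancing time (a new reading comes with each control period).
- manip.grab_frame(name): name is "scene" or "top" or "wrist"; returns the picture (384x512x3 uint8, red, green, blue); there is no depth.
- manip.camera_model(name): a dict with "fx", "fy", "cx", "cy" (pixels), "k1" (the pictures are not rectified: a ray, as slopes to the right and down, at radius r is drawn at 1 + k1 r^2 times it, then the intrinsics apply), "rvec" (rotation vector, rad) and "tvec" (3), from world to camera coordinates, as OpenCV has them. Camera axes: x right, y down, z forward; pixel columns grow to the right and rows downward; lengths in m; the calibration is good to about 2 mm. A picture is of the moment at which its call begins: read the wrist's pose just before it. camera_model takes no time and is no camera call; for the wrist camera it gives the pose at the moment of the call.
- manip.job_done(): hands the job in, once; it reports no verdict.
The state is a dict: "t": time; "joints": joint angles; "joint_velocities": joint speeds; "tau": joint torques, N m; "position": TCP position; "tcp_rot": TCP orientation; "contact_force": force on the tool from outside, world axes, zero at the start; "wrist_torque": the same for the moment, N m; "width": finger opening in m.
Only numpy, scipy, OpenCV 4.12 (cv2) and the standard library are available. Lean on these libraries where they do the work, as an engineer would, in place of code of your own. Each camera call takes 0.05 s, during which the arm holds its last target. There are 200 camera calls.

TASK

Take the taller of the two metal test panels out of its upright stand and slide it, foot first, down the slot of the sloped inspection holder until it is fully home on the slot floor, then let go of it. The end with the hanging hole stays up, either face may look forward. Leave the shorter panel standing in its stand.

Things in the scene. Friction and masses are not known exactly. Their poses are not given: they have to be found in the camera images.
- tall_panel: Bare steel test panel, 8 mm thick (x), 100 mm wide (y), 130 mm tall (z), about 0.3 kg, with a dark 9 mm hanging-hole mark near its top edge. Origin: centre of its foot (bottom edge); z points up to the hole. Stands upright and loose in either one of the stands; can be gripped across its thickness at the top edge.
- short_panel: Like the tall panel (8 mm thick, 100 mm wide) but only 90 mm tall, standing in the other stand. Origin: centre of its foot, z up. It is to stay there.
- stand_a: Fixed grey stand that holds the tall panel: base 70 x 124 x 10 mm with an upright slot 11 mm wide (own x) and 108 mm long (own y), its floor 10 mm and its walls' top 40 mm above the worktop. Origin: centre of its underside, z up.
- stand_b: Fixed stand of the same shape that holds the short panel. Origin: centre of its underside, z up.
- holder: Fixed grey holder on the worktop, base 120 mm (own x) x 150 mm (own y) x 10 mm, carrying the aluminium slot. Origin: centre of its underside, z up; the slot's mouth leans towards its -x side, roughly to the robot's right.
- slot: Aluminium slot fixed on the holder. Origin: middle of slot floor, 30 mm above the worktop. z points out of the slot, leaning 30 deg from vertical to the holder's -x side; x spans the 11 mm gap, y the 107 mm inner width. Walls 60 mm deep (outside 27 x 123 mm); flared lips on the long sides end 72 mm from the floor, mouth there about 21 mm. A panel let go inside slides down by its weight.
Things that resemble listed ones, but are neither listed nor needed, are in the scene too. Leave any green or yellow look-alike of the short_panel alone.

How it is judged:
By the outcome, as a careful person would: the job done as asked, in the order asked, and still so for the second after the job is handed in, with the robot touching nothing.
It also fails if it takes over 40 s, if anything falls off the work surface, if the arm or the gripper's body presses on something with over 40 N, if the wrist force passes 120 N, or if a joint passes its speed limit or range.

## Working session

There is one attempt and no reset: what is moved stays moved. The work goes in short steps, Python scripts to look and compute and a shell command to move; the robot and the scene stay as the last step left them, time stands still between calls to the robot, and variables do not carry over. Pictures are saved under pics/ and viewed, about 8 in all and at most 12, crops included, and the job is handed in when it is done.

```bash
ls; mkdir -p pics; python3 - <<'E'
from plant import manip
import cv2,numpy as np
s=manip.observe(); print(s['t'],s['position'],s['tcp_rot'],s['width'],manip.finger_overhang)
a=manip.grab_frame("scene");b=manip.grab_frame("top")
cv2.imwrite("pics/scene0.png",a[...,::-1]);cv2.imwrite("pics/top0.png",b[...,::-1])
for n in("scene","top","wrist"):print(n,manip.camera_model(n))
E
```

```text
pics
0.0 [ 0.16393674 -0.49810855  0.23809698] [-1.79863522e+02 -1.91079719e-02  1.82071058e+01] 0.08506955311418739 0.008
scene {'fx': 484.87477989343114, 'fy': 484.87477989343114, 'cx': 261.24479280960736, 'cy': 192.6775815222256, 'k1': -0.13713449335079064, 'rvec': array([ 0.59700024, -2.72775025,  1.03004579]), 'tvec': array([0.35893689, 0.15458498, 1.24421146])}
top {'fx': 392.5632309426696, 'fy': 392.5632309426696, 'cx': 243.65293206470238, 'cy': 190.7018312601721, 'k1': -0.13149100573043085, 'rvec': array([ 2.11860988, -2.14069846,  0.18072389]), 'tvec': array([0.01009343, 0.41840534, 1.11001663])}
wrist {'fx': 311.2866324639534, 'fy': 311.2866324639534, 'cx': 257.00524860214426, 'cy': 189.77563248392528, 'k1': -0.03274835797330361, 'rvec': array([-2.32819625,  1.68290257,  0.2732306 ]), 'tvec': array([-0.52439879, -0.04130181,  0.38174434])}
```

View pics/scene0.png

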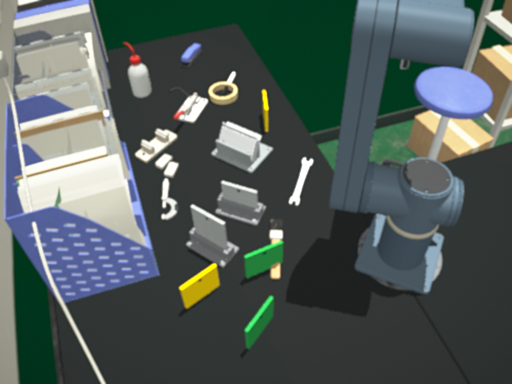

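View pics/top0.png

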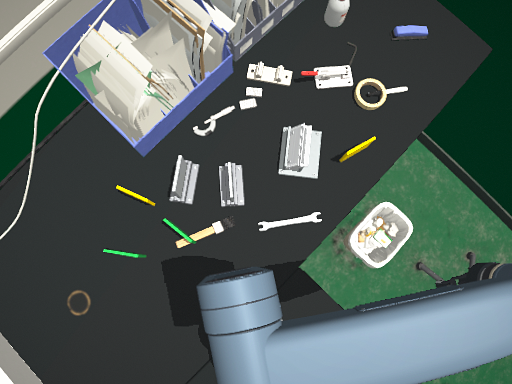

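The scene view shows the tall panel's stand at (212,240), the short panel's at (240,200) and the holder at (240,145). In the top view the stands are at (184,178) and (232,184), and the holder is at (300,150). I'll enlarge these areas next.

```bash
cat > h.py <<'E'
import cv2,numpy as np
from plant import manip
from scipy.spatial.transform import Rotation as Ro
def undist(m,uv):
    uv=np.atleast_2d(np.float64(uv)).reshape(-1,1,2)
    K=np.array([[m['fx'],0,m['cx']],[0,m['fy'],m['cy']],[0,0,1.]])
    return cv2.undistortPoints(uv,K,np.array([m['k1'],0,0,0,0.]))[:,0]
def ray(m,uv):
    R=cv2.Rodrigues(m['rvec'])[0]; d=np.c_[undist(m,uv),np.ones(len(np.atleast_2d(uv)))]@R
    return -R.T@m['tvec'],d
def onz(m,uv,z):
    c,d=ray(m,uv); return c+d*((z-c[2])/d[:,2:3])
def proj(m,P):
    K=np.array([[m['fx'],0,m['cx']],[0,m['fy'],m['cy']],[0,0,1.]])
    return cv2.projectPoints(np.float64(P).reshape(-1,1,3),m['rvec'],m['tvec'],K,np.array([m['k1'],0,0,0,0.]))[0][:,0]
E
python3 - <<'E'
from h import *
t=manip.camera_model("top");s=manip.camera_model("scene")
print(onz(t,[[184,178],[232,184],[300,150]],.04)); print(onz(s,[[212,240],[240,205],[240,145]],.04))
a=cv2.imread("pics/scene0.png")[110:270,175:285];b=cv2.imread("pics/top0.png")[115:215,160:330]
a=cv2.resize(a,None,fx=3.6,fy=3.6,interpolation=cv2.INTER_CUBIC)
b=cv2.resize(b,None,fx=4.5,fy=4.5,interpolation=cv2.INTER_CUBIC)
cv2.imwrite("pics/sc.png",a);cv2.imwrite("pics/tc.png",b)
E
```

```text
[[ 0.45758985  0.18061538  0.04      ]
 [ 0.43805508  0.03956578  0.04      ]
 [ 0.5389129  -0.16307762  0.04      ]]
[[ 0.44516374  0.18979072  0.04      ]
 [ 0.43234047  0.05626158  0.04      ]
 [ 0.53866099 -0.15552931  0.04      ]]
```

View pics/tc.png

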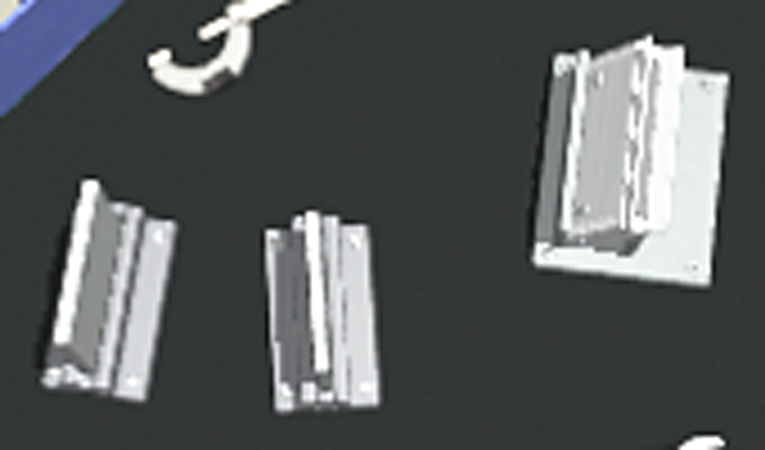

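View pics/sc.png

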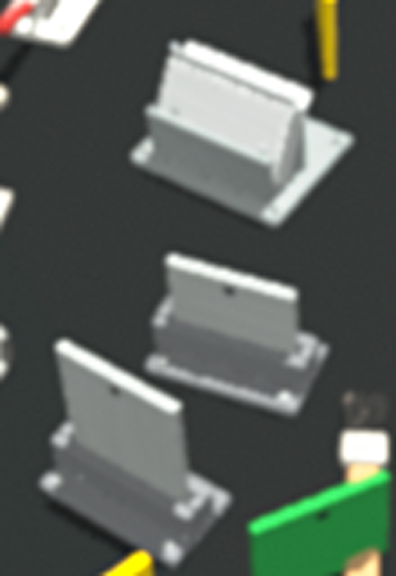

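The enlarged top view shows the tall panel's top edge from (90,183) to (62,345) in the crop, the holder base corners at (555,52), (728,72), (710,285) and (533,265), and the slot mouth on the right. In the scene view the hole marks confirm that the left panel is the tall one.

```bash
python3 - <<'E'
from h import *
t=manip.camera_model("top");s=manip.camera_model("scene")
f=lambda p:np.array(p)/4.5+[160,115]
g=lambda p:np.array(p)/3.6+[175,110]
np.set_printoptions(precision=4,suppress=True)
print("tall top edge",onz(t,f([[90,183],[62,345]]),.14),onz(s,g([[62,343],[181,407]]),.14))
print("tall stand base",onz(t,f([[176,222],[145,400]]),.01))
b=onz(t,f([[555,52],[728,72],[710,285],[533,265]]),.01);print("holder",b,b.mean(0))
b2=onz(s,g([[133,157],[275,225],[353,138]]),.01);print(b2,(b2[0]+b2[2])/2)
for q in(b[1]-b[2],b[0]-b[3],b2[0]-b2[1],b[2]-b[3],b[1]-b[0],b2[2]-b2[1]):print(np.degrees(np.arctan2(q[1],q[0])),np.hypot(*q[:2]))
m=manip.camera_model("wrist");R=cv2.Rodrigues(m['rvec'])[0];st=manip.observe();Rt=Ro.from_euler('xyz',st['tcp_rot'],degrees=True).as_matrix()
print("cam in tool",Rt.T@(-R.T@m['tvec']-st['position']),"\n",Rt.T@R.T,"\n",Rt)
E
```

```text
tall top edge [[0.4985 0.1769 0.14  ]
 [0.3998 0.1916 0.14  ]] [[0.4961 0.1785 0.14  ]
 [0.3971 0.1936 0.14  ]]
tall stand base [[0.5057 0.14   0.01  ]
 [0.3848 0.1594 0.01  ]]
holder [[ 0.6229 -0.1188  0.01  ]
 [ 0.6079 -0.2377  0.01  ]
 [ 0.4585 -0.2181  0.01  ]
 [ 0.4734 -0.0995  0.01  ]] [ 0.5407 -0.1685  0.01  ]
[[ 0.6157 -0.1142  0.01  ]
 [ 0.4704 -0.0914  0.01  ]
 [ 0.4545 -0.2122  0.01  ]] [ 0.5351 -0.1632  0.01  ]
-7.45274504486962 0.15064317945171066
-7.341401853324958 0.15078840530902807
-8.91491955129516 0.14708410386329912
-97.12178731306811 0.11955577956866686
-97.19188739259809 0.11984805488266256
-97.54033034034484 0.12181867304135043
cam in tool [ 0.0806  0.0006 -0.1359] 
 [[ 0.0008 -0.9497 -0.3131]
 [ 1.      0.0009 -0.0003]
 [ 0.0005 -0.3131  0.9497]] 
 [[ 0.9499  0.3125 -0.0004]
 [ 0.3125 -0.9499  0.0021]
 [ 0.0002 -0.0022 -1.    ]]
```

The two views agree to about 3 mm. The panel normal and the slot's x axis are both near world y. First I'll turn the tool by a half-turn-equivalent so that joint 6 stays in range, then hover over the holder for a closer look.

```bash
c="python3 -m crank"
for k in 1; do
python3 -m crank '[{"slide":[0,0,0],"roll":-0.62},{"slide":[0,0,0],"roll":-0.62},{"slide":[0,0,0],"roll":-0.62},{"slide":[0,0,0],"roll":-0.62},{"slide":[0,0,0],"roll":-0.62}]'
python3 -m crank '[{"slide":[0,0,0],"roll":-0.62},{"slide":[0,0,0],"roll":-0.62},{"slide":[0,0,0],"roll":-0.62},{"slide":[0,0,0],"roll":-0.62},{"slide":[0,0,0],"roll":-0.62}]'
python3 -m crank '[{"slide":[0,0,0],"roll":-0.62},{"slide":[0,0,0],"roll":-0.62},{"slide":[0,0,0],"roll":-0.62},{"slide":[0,0,0],"roll":-0.62},{"slide":[0,0,0],"roll":-0.62}]'
python3 -m crank '[{"slide":[0,0,0],"roll":-0.62},{"slide":[0,0,0],"roll":-0.62},{"slide":[0,0,0],"roll":-0.62},{"slide":[0,0,0],"roll":-0.62},{"slide":[0,0,0],"roll":-0.62}]'
python3 -m crank '[{"slide":[0,0,0],"roll":-0.1},{"slide":[0,0,0],"roll":-0.194},{"slide":[0,0,0],"roll":-0.194}]'
done
python3 -c "
from plant import manip;print(manip.observe()['joints'])"
```

```text
t: 0.52
position: [0.164, -0.4984, 0.2386]
tcp_rot: [-179.9, -0.1, 54.1]
contact_force: [-0.5, -0.4, 0.3]
width: 0.0853
t: 0.93
position: [0.164, -0.4984, 0.2386]
tcp_rot: [-180.0, -0.1, 89.6]
contact_force: [-1.1, -0.1, 0.5]
width: 0.0855
t: 1.35
position: [0.164, -0.4983, 0.2386]
tcp_rot: [180.0, -0.1, 125.1]
contact_force: [-0.0, -0.5, 0.1]
width: 0.0858
t: 1.77
position: [0.164, -0.4983, 0.2386]
tcp_rot: [179.9, -0.0, 160.7]
contact_force: [0.7, 0.3, -0.1]
width: 0.0856
t: 2.02
position: [0.164, -0.4984, 0.2386]
tcp_rot: [179.9, -0.0, 171.5]
contact_force: [-0.2, -0.5, -0.0]
width: 0.0854
[-7.91139260e+01  2.77346666e+00  5.62810494e+00  9.29337798e+01
  3.65236054e-04 -7.06188368e+01]
```

Orientation is as planned; now I'll go over the holder and look.

```bash
python3 -m crank '[{"slide":[-0.7,0.75,0]},{"slide":[-1.4,1.5,0]},{"slide":[-2.1,2.25,0]},{"slide":[-2.71,3.01,0]},{"slide":[-2.71,3.01,0]}]' >/dev/null
python3 -m crank '[{"slide":[-0.7,0.75,0]},{"slide":[-1.4,1.5,0]},{"slide":[-2.1,2.25,0]},{"slide":[-2.71,3.01,0]},{"slide":[-2.71,3.01,0]}]' >/dev/null
python3 -m crank '[{"slide":[-0.7,0.75,0]},{"slide":[-1.4,1.5,0]},{"slide":[-2.1,2.25,0]},{"slide":[-2.71,3.01,0]},{"slide":[-2.71,3.01,0]}]'
python3 -m crank '[{"slide":[0,0,0.7]},{"slide":[0,0,1.4]},{"slide":[0,0,1.4]},{"slide":[0,0,1.4]}]'
python3 - <<'E'
from h import *
import pickle
m=manip.camera_model("wrist");a=manip.grab_frame("wrist");pickle.dump((m,a),open("w1.pkl","wb"))
cv2.imwrite("pics/w1.png",cv2.resize(a[...,::-1],(768,576),interpolation=cv2.INTER_CUBIC))
E
```

```text
invalid input at $[0]: expected keys slide, roll
invalid input at $[0]: expected keys slide, roll
invalid input at $[0]: expected keys slide, roll
invalid input at $[0]: expected keys slide, roll
```

View pics/w1.png

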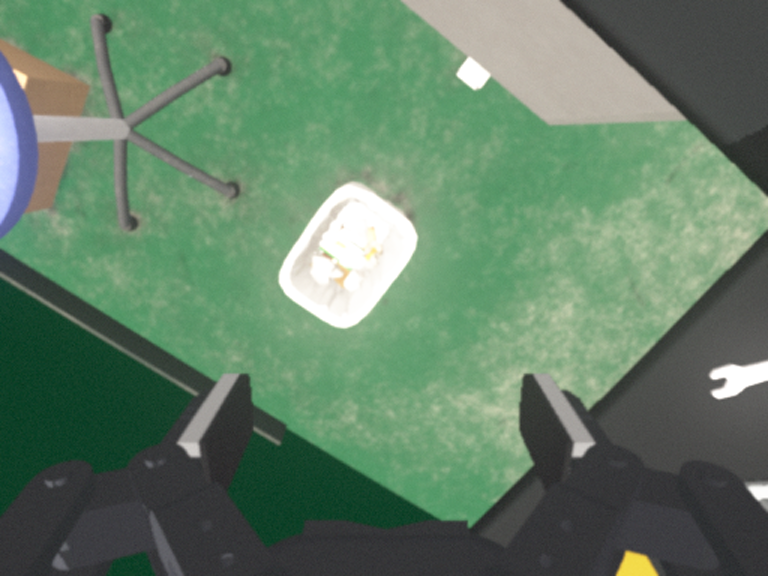

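The rows were refused because each needs both keys. The picture shows only the floor, with the fingers at the bottom, so I'll shift the goal outward to keep the slot clear of them.

```bash
python3 -m crank '[{"slide":[-0.7,0.7,0],"roll":0},{"slide":[-1.4,1.4,0],"roll":0},{"slide":[-2.1,2.1,0],"roll":0},{"slide":[-2.8,2.8,0],"roll":0},{"slide":[-3.04,3.06,0],"roll":0}]' >/dev/null
python3 -m crank '[{"slide":[-0.7,0.7,0],"roll":0},{"slide":[-1.4,1.4,0],"roll":0},{"slide":[-2.1,2.1,0],"roll":0},{"slide":[-2.8,2.8,0],"roll":0},{"slide":[-3.04,3.06,0],"roll":0}]' >/dev/null
python3 -m crank '[{"slide":[-0.7,0.7,0],"roll":0},{"slide":[-1.4,1.4,0],"roll":0},{"slide":[-2.1,2.1,0],"roll":0},{"slide":[-2.8,2.8,0],"roll":0},{"slide":[-3.04,3.06,0],"roll":0}]'
python3 -m crank '[{"slide":[0,0,0.7],"roll":0},{"slide":[0,0,1.4],"roll":0},{"slide":[0,0,1.4],"roll":0},{"slide":[0,0,1.4],"roll":0}]'
python3 - <<'E'
from h import *
import pickle
m=manip.camera_model("wrist");a=manip.grab_frame("wrist");pickle.dump((m,a),open("w1.pkl","wb"))
cv2.imwrite("pics/w2.png",cv2.resize(a[...,::-1],(768,576),interpolation=cv2.INTER_CUBIC))
E
```

```text
t: 3.32
position: [0.5828, -0.1863, 0.238]
tcp_rot: [179.9, 0.0, 171.5]
contact_force: [-0.8, -0.3, -0.5]
width: 0.0854
t: 3.65
position: [0.5777, -0.1891, 0.1804]
tcp_rot: [179.9, -0.4, 171.3]
contact_force: [-0.6, 0.5, -0.2]
width: 0.0856
```

View pics/w2.png

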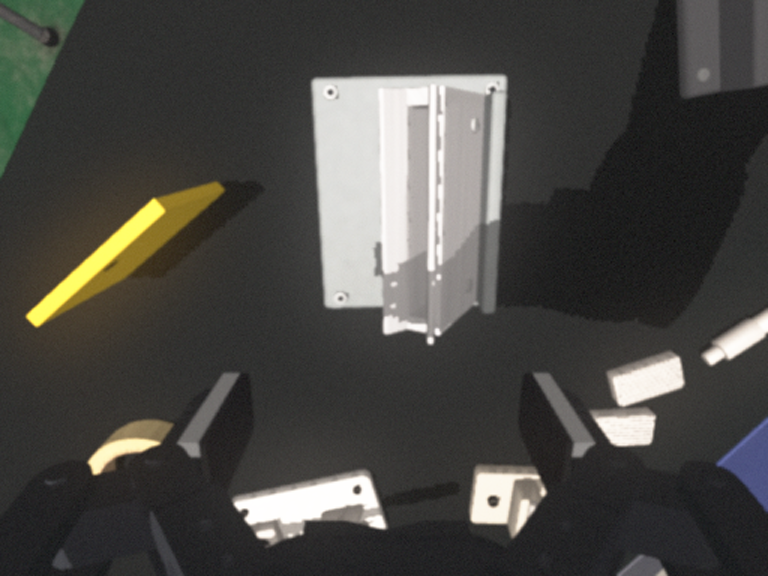

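The wrist view shows the slot clearly. The holder base corners are (313,78), (506,75), (325,308) and (495,313), the lower lip edge runs (380,88)–(384,333), and the upper lip rim runs (434,85)–(431,343). A yellow look-alike stands to the left.

```bash
python3 - <<'E'
from h import *
import pickle
np.set_printoptions(precision=4,suppress=True)
m,a=pickle.load(open("w1.pkl","rb"))
s=lambda p:(np.array(p)+.5)/1.5-.5
b=onz(m,s([[313,78],[506,75],[495,313],[325,308]]),.01);c=b.mean(0);print(b,c)
lo=onz(m,s([[380,88],[384,333]]),.087);up=onz(m,s([[434,85],[431,343]]),.0976);th=onz(m,s([[407,105],[407,320]]),.079)
for q in(b[3]-b[0],b[2]-b[1],lo[1]-lo[0],up[1]-up[0],th[1]-th[0]):print(np.degrees(np.arctan2(q[1],q[0])),np.hypot(*q[:2]))
print("yellow",onz(m,s([[155,202],[32,322],[222,184]]),.09))
ang=np.radians(-7.4);ey=np.array([np.cos(ang),np.sin(ang)]);ex=np.array([-ey[1],ey[0]])
for n,p in(("base",c),("lo",lo.mean(0)),("up",up.mean(0)),("th",th.mean(0))):print(n,p,"X,Y rel world:",p[:2]@ex,p[:2]@ey)
E
```

```text
[[ 0.4599 -0.2159  0.01  ]
 [ 0.4756 -0.0996  0.01  ]
 [ 0.6294 -0.1189  0.01  ]
 [ 0.6076 -0.2367  0.01  ]] [ 0.5431 -0.1678  0.01  ]
-7.999213712657735 0.14912675350272783
-7.150573951995428 0.15494343054674423
-7.815657160430829 0.1216743915691744
-7.574643290663675 0.12294820735934439
-7.840655357560575 0.11058111040576106
yellow [[ 0.513  -0.2929  0.09  ]
 [ 0.5639 -0.378   0.09  ]
 [ 0.5097 -0.2583  0.09  ]]
base [ 0.5431 -0.1678  0.01  ] X,Y rel world: -0.09642764550153021 0.5602131668246905
lo [ 0.539  -0.1851  0.087 ] X,Y rel world: -0.11417848175819047 0.55834512608229
up [ 0.5429 -0.1615  0.0976] X,Y rel world: -0.09027781221063988 0.5591865385325214
th [ 0.5422 -0.1728  0.079 ] X,Y rel world: -0.10150207824961688 0.5599361946952841
```

The slot origin comes out near holder x +30 mm, with slot yaw about -7.5°. Next I'll go to the tall panel and look from just above it.

```bash
python3 -m crank '[{"slide":[0,0,-0.7],"roll":0},{"slide":[0.4,0.9,-1.2],"roll":0},{"slide":[0.8,1.8,-1.2],"roll":0},{"slide":[1.2,2.7,-1.2],"roll":0},{"slide":[1.2,2.9,-1.2],"roll":0}]' >/dev/null
python3 -m crank '[{"slide":[0.4,0.9,0],"roll":0},{"slide":[0.8,1.8,0],"roll":0},{"slide":[1.2,2.7,0],"roll":0},{"slide":[1.2,2.9,0],"roll":0},{"slide":[1.2,2.9,0],"roll":0}]' >/dev/null
python3 -m crank '[{"slide":[0.4,0.9,0],"roll":0},{"slide":[0.8,1.8,0],"roll":0},{"slide":[1.2,2.7,0],"roll":0},{"slide":[1.2,2.95,0],"roll":0},{"slide":[1.2,2.95,0],"roll":0}]' 
python3 - <<'E'
from h import *
import pickle
m=manip.camera_model("wrist");a=manip.grab_frame("wrist");pickle.dump((m,a),open("w3.pkl","wb"))
print(manip.observe()['position'])
cv2.imwrite("pics/w3.png",cv2.resize(a[...,::-1],(768,576),interpolation=cv2.INTER_CUBIC))
E
```

```text
t: 4.95
position: [0.4906, 0.1786, 0.2329]
tcp_rot: [179.9, 0.2, 171.5]
contact_force: [-0.7, -0.3, 0.1]
width: 0.0855
[0.4906906  0.17710867 0.23257551]
```

View pics/w3.png

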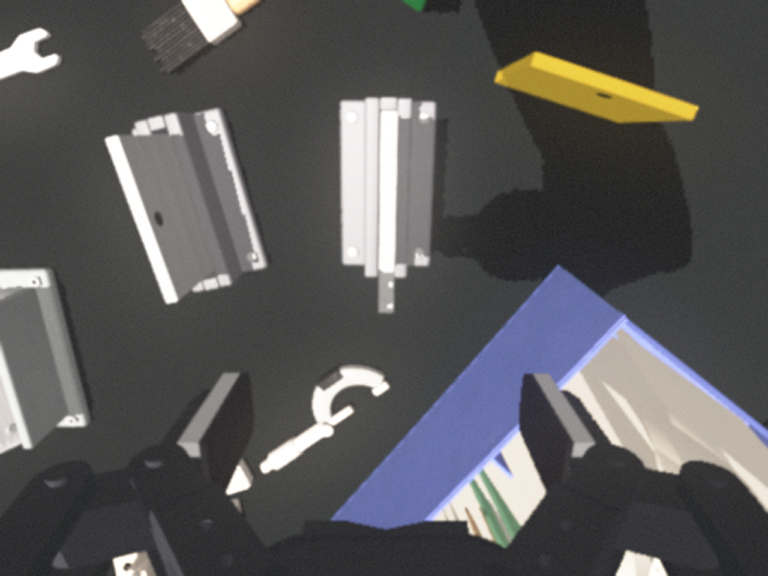

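The wrist view shows the panel's top edge as a bright strip from (388,111) to (388,273), nearly midway between the fingers. The bin rim's corner is at (622,318), so I'll check that clearance.

```bash
python3 - <<'E'
from h import *
import pickle
np.set_printoptions(precision=4,suppress=True)
m,a=pickle.load(open("w3.pkl","rb"))
s=lambda p:(np.array(p)+.5)/1.5-.5
e=onz(m,s([[388.5,111],[387.5,273]]),.14);c=e.mean(0);q=e[1]-e[0]
print(e,c,np.degrees(np.arctan2(q[1],q[0])),np.hypot(*q[:2]))
print("bin bottom",onz(m,s([[558,266]]),0.),[onz(m,s([[622,318]]),z) for z in(.1,.15,.2)])
st=manip.observe();R=Ro.from_euler('xyz',st['tcp_rot'],degrees=True).as_matrix()
d=np.array([c[0],c[1],.121])-st['position'];print(st['position'],st['tcp_rot'],"slide",R.T@d/.04)
E
```

```text
[[0.4029 0.1927 0.14  ]
 [0.48   0.1809 0.14  ]] [0.4415 0.1868 0.14  ] -8.685919815320528 0.07800036762264619
bin bottom [[0.5368 0.3154 0.    ]] [array([[0.5427, 0.3204, 0.1   ]]), array([[0.5182, 0.2961, 0.15  ]]), array([[0.4937, 0.2718, 0.2   ]])]
[0.4907 0.1771 0.2326] [-179.9788    0.16    171.447 ] slide [1.2607 0.0579 2.7859]
```

The strip is shadowed at its far end, and the panel edge really runs to row 312 (100 mm), so its centre is near (0.451, 0.185). Now I'll descend and grip.

```bash
python3 -m crank '[{"slide":[0.6,0.05,0.4],"roll":0},{"slide":[1.02,0.05,1.0],"roll":0},{"slide":[1.02,0.05,1.7],"roll":0},{"slide":[1.02,0.05,2.3],"roll":0},{"slide":[1.02,0.05,2.78],"roll":0}]'
python3 -m crank '[{"slide":[0,0,0],"roll":0},{"slide":[0,0,0],"roll":0},{"slide":[0,0,0],"roll":0},{"slide":[0,0,0],"roll":0},{"slide":[0,0,0],"roll":0}]' 0 60
python3 -m crank '[{"slide":[0,0,0],"roll":0},{"slide":[0,0,0],"roll":0},{"slide":[0,0,0],"roll":0},{"slide":[0,0,0],"roll":0},{"slide":[0,0,0],"roll":0}]'
python3 -m crank '[{"slide":[0,0,0],"roll":0},{"slide":[0,0,0],"roll":0},{"slide":[0,0,0],"roll":0},{"slide":[0,0,0],"roll":0},{"slide":[0,0,0],"roll":0}]'
```

```text
t: 5.42
position: [0.4498, 0.1831, 0.1188]
tcp_rot: [-179.9, 0.0, 171.2]
contact_force: [-0.2, -0.1, 0.4]
width: 0.0854
t: 5.83
position: [0.451, 0.1855, 0.1222]
tcp_rot: [179.9, 0.2, 171.4]
contact_force: [-0.7, 0.1, 0.4]
width: 0.0255
t: 6.25
position: [0.4505, 0.1858, 0.1216]
tcp_rot: [179.9, 0.2, 171.4]
contact_force: [-0.0, -0.9, 5.5]
width: 0.0071
t: 6.67
position: [0.4505, 0.1858, 0.1217]
tcp_rot: [180.0, 0.2, 171.4]
contact_force: [0.7, -0.4, 5.8]
width: 0.0071
```

Gripped: width 7.1 mm. Next I'll lift and carry the panel to above the slot mouth.

```bash
python3 -m crank '[{"slide":[0,0,-0.5],"roll":0},{"slide":[0,0,-1.2],"roll":0},{"slide":[0,0,-2],"roll":0},{"slide":[0,0,-2.8],"roll":0},{"slide":[0,0,-3.1],"roll":0}]'
python3 -m crank '[{"slide":[-0.3,-0.5,0],"roll":0},{"slide":[-0.6,-1.2,0],"roll":0},{"slide":[-0.9,-1.9,0],"roll":0},{"slide":[-1.2,-2.6,0],"roll":0},{"slide":[-1.4,-3.2,0],"roll":0}]' >/dev/null
python3 -m crank '[{"slide":[-0.3,-0.7,0],"roll":0},{"slide":[-0.6,-1.4,0],"roll":0},{"slide":[-0.9,-2.1,0],"roll":0},{"slide":[-1.2,-2.8,0],"roll":0},{"slide":[-1.4,-3.2,0],"roll":0}]' >/dev/null
python3 -m crank '[{"slide":[-0.3,-0.7,0],"roll":-0.019},{"slide":[-0.6,-1.4,0],"roll":-0.019},{"slide":[-0.79,-2.02,0],"roll":-0.019},{"slide":[-0.79,-2.02,0],"roll":-0.019},{"slide":[-0.79,-2.02,0],"roll":-0.019}]'
python3 - <<'E'
from h import *
import pickle
m=manip.camera_model("wrist");a=manip.grab_frame("wrist");pickle.dump((m,a),open("w4.pkl","wb"))
st=manip.observe();print(st['position'],st['tcp_rot'],st['contact_force'],st['width'])
cv2.imwrite("pics/w4.png",cv2.resize(a[...,::-1],(768,576),interpolation=cv2.INTER_CUBIC))
E
```

```text
t: 7.08
position: [0.4503, 0.1861, 0.2481]
tcp_rot: [179.9, 0.3, 171.4]
contact_force: [1.1, -0.8, -1.3]
width: 0.0073
t: 8.33
position: [0.5404, -0.1698, 0.2422]
tcp_rot: [179.9, -0.2, 172.4]
contact_force: [-0.7, 1.6, -1.8]
width: 0.0067
[ 0.54040164 -0.16872981  0.24258012] [ 1.79905975e+02 -1.79335268e-01  1.72456358e+02] [-0.22840532 -0.27914947 -2.28125353] 0.0068104888591870305
```

View pics/w4.png

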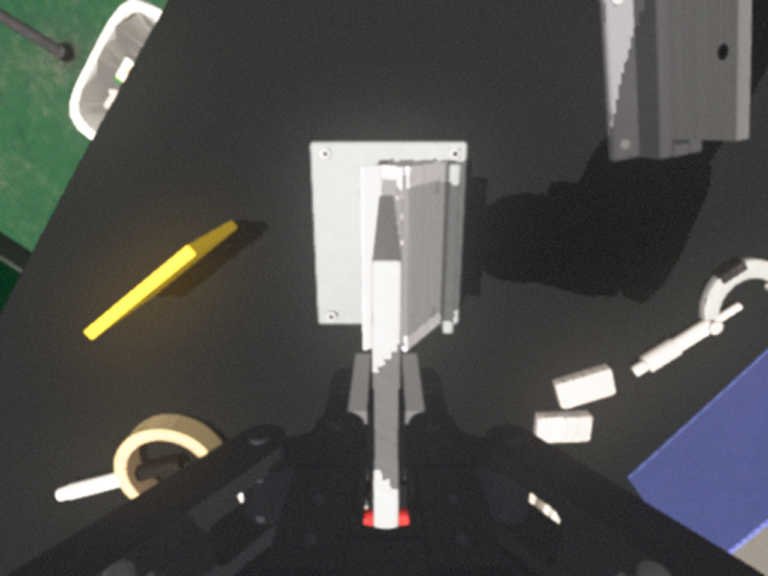

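The panel hangs vertically; its near foot edge is at (380–393,197), just above the mouth. The lower lip edge runs (362,166)–(365,348), and the upper rim runs about (403,163)–(404,347).

```bash
python3 - <<'E'
from h import *
import pickle
np.set_printoptions(precision=4,suppress=True)
m,a=pickle.load(open("w4.pkl","rb"))
s=lambda p:(np.array(p)+.5)/1.5-.5
ang=np.radians(-7.4);ey=np.array([np.cos(ang),np.sin(ang)]);ex=np.array([-ey[1],ey[0]]);E=np.c_[ex,ey]
print("foot near",onz(m,s([[386.5,197]]),.1306)[:,:2]@E)
print("lo",onz(m,s([[362,166],[365,348]]),.087)[:,:2]@E)
print("up",onz(m,s([[403,163],[404,347]]),.0976)[:,:2]@E)
print("top near",onz(m,s([[386.5,262]]),.2606)[:,:2]@E)
print("tcp",manip.observe()['position'][:2]@E)
cv2.imwrite("pics/w4c.png",cv2.resize(a[80:250,215:330,::-1],None,fx=3.5,fy=3.5,interpolation=cv2.INTER_CUBIC))
E
```

```text
foot near [[-0.0983  0.5103]]
lo [[-0.113   0.4971]
 [-0.1132  0.6185]]
up [[-0.0885  0.4948]
 [-0.0869  0.6128]]
top near [[-0.0987  0.5104]]
tcp [-0.0977  0.5576]
```

View pics/w4c.png

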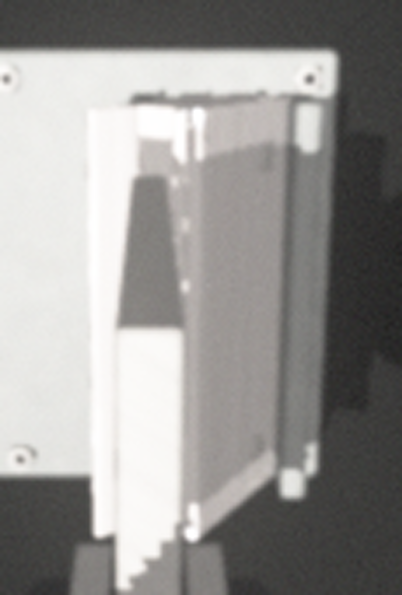

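The foot is within about 2 mm of plan, 2 mm clear of the upper lip, so I'll shift 1 mm along the slot. Since the tool can't tilt, I'll set the foot in the mouth upright, loosen the jaws into a cage, tip the panel toward the slot's lean, and follow it down.

```bash
python3 -m crank '[{"slide":[0.03,0,0.3],"roll":0},{"slide":[0.03,0,0.6],"roll":0},{"slide":[0.03,0,0.8],"roll":0},{"slide":[0.03,0,0.95],"roll":0},{"slide":[0.03,0,1.0],"roll":0}]'
python3 -m crank '[{"slide":[0,0,0.04],"roll":0},{"slide":[0,0,0.08],"roll":0},{"slide":[0,0,0.12],"roll":0},{"slide":[0,0,0.16],"roll":0},{"slide":[0,0,0.16],"roll":0}]'
```

```text
t: 8.8
position: [0.5391, -0.1675, 0.2025]
tcp_rot: [179.9, -0.2, 172.6]
contact_force: [-0.3, -0.2, -2.7]
width: 0.0069
t: 9.22
position: [0.5399, -0.1688, 0.1977]
tcp_rot: [-180.0, 0.0, 172.5]
contact_force: [0.1, 0.2, -2.7]
width: 0.0066
```

```bash
python3 -m crank '[{"slide":[0,0,0.05],"roll":0},{"slide":[0,0,0.1],"roll":0},{"slide":[0,0,0.1],"roll":0}]'
python3 -m crank '[{"slide":[0,0,0.04],"roll":0},{"slide":[0,0,0.07],"roll":0},{"slide":[0,0,0.07],"roll":0}]'
```

```text
t: 9.47
position: [0.5397, -0.1687, 0.1932]
tcp_rot: [180.0, -0.0, 172.5]
contact_force: [1.4, -0.6, -3.1]
width: 0.0071
t: 9.72
position: [0.54, -0.1687, 0.1912]
tcp_rot: [180.0, 0.0, 172.5]
contact_force: [-0.1, 0.3, -0.4]
width: 0.0068
```

Light contact at the expected height. Now I'll loosen the jaws to 24 mm and tip in stages.

```bash
python3 -m crank '[{"slide":[0,-0.03,0],"roll":0},{"slide":[0,-0.08,0],"roll":0},{"slide":[0,-0.15,0.01],"roll":0},{"slide":[0,-0.25,0.03],"roll":0},{"slide":[0,-0.35,0.05],"roll":0}]' 24
python3 -m crank '[{"slide":[0,-0.1,0.02],"roll":0},{"slide":[0,-0.2,0.04],"roll":0},{"slide":[0,-0.3,0.07],"roll":0},{"slide":[0,-0.4,0.1],"roll":0},{"slide":[0,-0.4,0.1],"roll":0}]'
python3 - <<'E'
from h import *
a=manip.grab_frame("wrist")[60:290,130:380,::-1];b=manip.grab_frame("scene")[90:190,185:295,::-1]
a=cv2.resize(a,(435,400),interpolation=cv2.INTER_CUBIC);b=cv2.resize(b,(365,400),interpolation=cv2.INTER_CUBIC)
cv2.imwrite("pics/t1.png",np.hstack([a,b[:,:365]]))
E
```

```text
t: 10.13
position: [0.5381, -0.1832, 0.1891]
tcp_rot: [-180.0, 0.0, 172.5]
contact_force: [0.6, 0.1, 0.6]
width: 0.0238
t: 10.55
position: [0.5357, -0.1992, 0.1844]
tcp_rot: [180.0, -0.0, 172.4]
contact_force: [-0.3, -0.8, 0.4]
width: 0.024
```

View pics/t1.png

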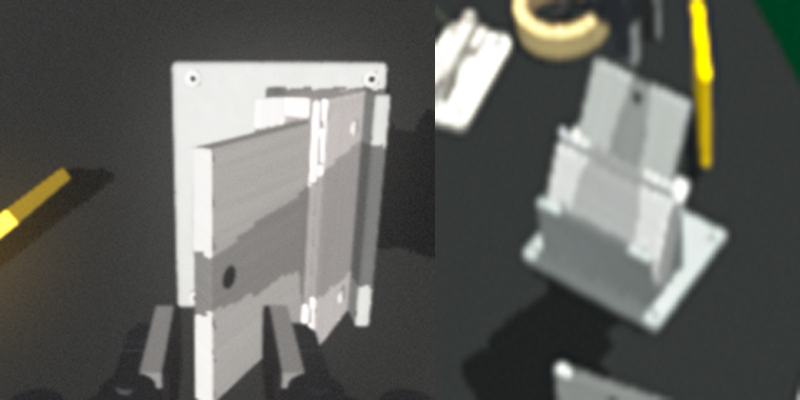

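The panel has tipped and seems to have slid a good way in: its top near corner is at about (204,148) in the left crop, and its scene corners are at (602,60) and (690,100). I'll compare these with where the top should be when home.

```bash
python3 - <<'E'
from h import *
np.set_printoptions(precision=4,suppress=True)
ang=np.radians(-7.5);ey=np.array([np.cos(ang),np.sin(ang),0]);ex=np.array([-ey[1],ey[0],0]);z=np.array([0,0,1.])
e0=np.radians(-7.4);O=-.0655*np.array([-np.sin(e0),np.cos(e0),0])+.5585*np.array([np.cos(e0),np.sin(e0),0])+.03*z
u=-.5*ex+.866*z;n=.866*ex+.5*z
w=manip.camera_model("wrist");s=manip.camera_model("scene")
for f in(0,.02,.05):
  T=[O+u*(f+.13)-n*.0015+d*ey for d in(-.05,.05)]
  print(f,"wrist near",proj(w,T[0])[0],"scene far/near",proj(s,T),"hole",T[0][2])
# triangulate top corners wrist+scene (near corner)
def tri(p,q):
  c1,d1=ray(w,p);c2,d2=ray(s,q);A=np.c_[d1[0],-d2[0]];t=np.linalg.lstsq(A,c2-c1,rcond=None)[0]
  return (c1+d1[0]*t[0]+c2+d2[0]*t[1])/2,c1+d1[0]*t[0]-c2-d2[0]*t[1]
P,r=tri([247.2,145.1],[261.8,115]);print("near top",P,r,"s,n",(P-O)@u,(P-O)@n,(P-O)@ey)
E
```

```text
0 wrist near [250.7014 144.4415] scene far/near [[260.647  115.3528]
 [232.2502 104.1492]] hole 0.14182999999999998
0.02 wrist near [231.0253 150.1656] scene far/near [[262.4332 108.782 ]
 [233.8587  97.7084]] hole 0.15914999999999999
0.05 wrist near [192.7938 161.3262] scene far/near [[265.1439  98.8192]
 [236.3016  87.9474]] hole 0.18513
near top [ 0.486  -0.1985  0.142 ] [0.0024 0.0008 0.0004] s,n 0.13140532052287074 -0.0036591465070540258 -0.05081405683304078
```

The near top corner triangulates to s = 131 mm (home is 130) and 142 mm height, so the panel slid fully home out of the jaws. I'll open, retreat upward and verify both ends.

```bash
python3 -m crank '[{"slide":[0,0,-0.3],"roll":0},{"slide":[0,0,-0.9],"roll":0},{"slide":[0,0,-1.5],"roll":0},{"slide":[0,0,-1.6],"roll":0},{"slide":[0,0,-1.6],"roll":0}]' 60
python3 -m crank '[{"slide":[-0.4,0.3,0],"roll":0},{"slide":[-0.9,0.6,0],"roll":0},{"slide":[-0.9,0.6,0],"roll":0},{"slide":[-0.9,0.6,0],"roll":0}]'
python3 - <<'E'
from h import *
import pickle
w=manip.camera_model("wrist");A=manip.grab_frame("wrist");B=manip.grab_frame("scene");pickle.dump((w,A,B),open("w5.pkl","wb"))
a=cv2.resize(A[20:260,130:370,::-1],(400,400),interpolation=cv2.INTER_CUBIC);b=cv2.resize(B[90:270,175:295,::-1],(400,600),interpolation=cv2.INTER_CUBIC)
a=cv2.copyMakeBorder(a,0,200,0,0,cv2.BORDER_CONSTANT);cv2.imwrite("pics/t2.png",np.hstack([a,b]))
E
```

```text
t: 11.07
position: [0.5375, -0.1989, 0.2528]
tcp_rot: [-179.9, 0.4, 172.5]
contact_force: [0.2, -0.1, -0.4]
width: 0.0601
t: 11.4
position: [0.5748, -0.1785, 0.2472]
tcp_rot: [180.0, -0.2, 172.6]
contact_force: [-0.1, -0.1, 0.1]
width: 0.0603
```

View pics/t2.png

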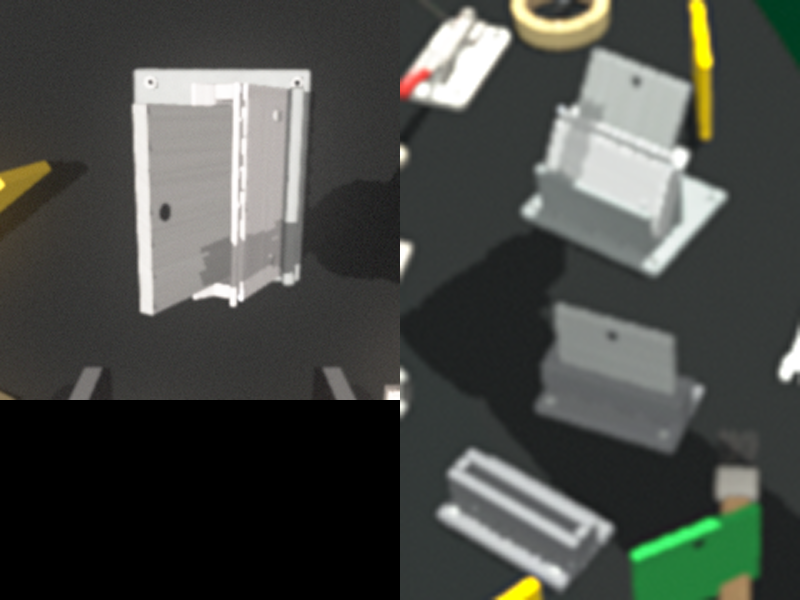

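The panel sits in the slot with its hole end up, the short panel is still standing, and the emptied stand is clear. Top-edge ends are at wrist crop (140,105) and (146,313) and scene crop (690,88) and (598,48).

```bash
python3 - <<'E'
from h import *
import pickle
np.set_printoptions(precision=4,suppress=True)
w,A,B=pickle.load(open("w5.pkl","rb"));s=manip.camera_model("scene")
ang=np.radians(-7.5);ey=np.array([np.cos(ang),np.sin(ang),0]);ex=np.array([-ey[1],ey[0],0]);z=np.array([0,0,1.])
e0=np.radians(-7.4);O=-.0655*np.array([-np.sin(e0),np.cos(e0),0])+.5585*np.array([np.cos(e0),np.sin(e0),0])+.03*z
u=-.5*ex+.866*z;n=.866*ex+.5*z
for p,q in(([140,105],[690,88]),([146,313],[598,48])):
  p=np.array(p)*.6+[130,20];q=(np.array(q)-[400,0])*.3+[175,90]
  c1,d1=ray(w,p);c2,d2=ray(s,q);t=np.linalg.lstsq(np.c_[d1[0],-d2[0]],c2-c1,rcond=None)[0]
  a,b=c1+d1[0]*t[0],c2+d2[0]*t[1];P=(a+b)/2
  print(P,"gap",np.linalg.norm(a-b),"s,n,y",(P-O)@u,(P-O)@n,(P-O)@ey)
E
```

```text
[ 0.4866 -0.201   0.1342] gap 0.002371013246651632 s,n,y 0.12588570648027345 -0.009631562640748867 -0.04996479103514574
[ 0.5843 -0.2142  0.1388] gap 0.0043785939404924435 s,n,y 0.13000822426264264 -0.0075568069795149614 0.0485940578397953
```

```bash
python3 -c "
from plant import manip
print(manip.job_done(), manip.observe()['t'])"
```

```text
the job is handed in; nothing more can be done
the job is handed in; nothing more can be done
```

I moved the tall panel from its stand to the inspection holder, and it is now fully down in the slot with the hole end up. I handed the job in at about 11.5 s of the 40 s allowed.

- **How it went in:** The tool cannot tilt, so I set the foot upright in the flared mouth. I then loosened the jaws to 24 mm and tipped the panel toward the slot's lean. It slid down by its own weight, and I opened the jaws and moved away upward.
- **Fit check:** Before I backed off, the near top corner measured 131 mm from the slot floor (130 mm is home). The last check gave about 126 mm and 130 mm for the two ends. Those agree with home only within the few millimetres the cameras allow: the two views missed each other by 2–4 mm, and the 126 mm reading can't be real for a 130 mm panel.
- **Other checks:** The short panel still stands in its stand. The arm is clear of everything, with no contact force. Readings while handling stayed below about 6 N.
- **Refused calls:** One set of early moves was refused because the rows lacked the roll value. Nothing moved.

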